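Fit the T-handle and index the relay table

TASK

The small blue indexing table has a roll of blue tape parked over its square spindle: take the roll off and lay it flat on the desk beside the fixture. Then fit the red T-handle's square bore fully home on the spindle, and with the handle turn the table clockwise until it snaps over into its next notch, with the relay at the green mark. Leave the handle seated on the spindle, and leave the other things where they are.

Things in the scene. Friction and masses are not known exactly. Their poses are not given: they have to be found in the camera images.
- table (a joint): angle (rad) of the aluminium table (148 diameter) about its upright axis: 0 at the start, in its first notch, growing clockwise seen from above to 1.05 (60 degrees), the next notch, with the relay at the green mark; both notches are end stops. In between an over-centre spring resists with up to about 0.07 N m as far as half-way, then throws the table on to the next notch and holds it there.
- spindle_foot (a point): point on the table's axis at the table's top face, 55 above the desk, where the steel spindle rises: 16 square, 26 tall, its top 5 tapered to 12 square. Its flats are square to this frame's x and y; z is up; the frame turns with the table.
- green_mark (a point): top of the green block fixed at the fixture's rim, 86 from the axis, 40 above the desk. The round blue base is 160 in diameter and fixed to the desk; opposite the green block a grey block reaches 99 from the axis and is 38 tall.
- handle_mid (a point): centre (half-way up) of the loose T-handle, which stands upright, 62 tall; z is up. Below: black hub 34 x 34 x 36 tall, in its underside a square bore 17.6 wide, 30 deep, square to this frame's x and y (fits in four turns, 5 degrees play each way). Above: red grip bar 64 (x) by 14 (y) by 26 tall, its centre 18 above this point. Seated, this point is 31 above spindle_foot. About 0.12 kg.
- relay_mark (a point): middle of the black relay, 28 cube-like, fixed in a square plastic nest (34 x 34) on the table, 54 from the axis along spindle_foot's -x, its top 30 above the table's top face; turns with the table. An empty nest, 34 x 34 and 10 tall, is fixed opposite, 54 from the axis on +x.
- blue_tape_mid (a point): centre of the roll of blue tape, lying flat round the spindle on the table's top face; about 61 outside diameter, 19 tall, the hole about 30 wide (so it cannot move far sideways until it is lifted over the spindle); z is up. 45 g.
- yellow_tub_mid (a point): bystander, leave alone: round yellow tub, 57 diameter, 36 tall; point at its centre, half-way up; z is up
- brown_glass_bottle_mid (a point): bystander, leave alone: brown bottle with a black cap, 33 diameter, 68 tall; point at its centre, half-way up; z is up
- spray_can_mid (a point): bystander, leave alone: red spray can with a white cap, 52 diameter, 150 tall; point at its centre, half-way up; z is up
- solder_reel_mid (a point): bystander, leave alone: reel of solder wire with blue flanges, 58 diameter, 42 tall, standing on a flange; point at its centre, half-way up; z is up
- spare_relay_mid (a point): bystander, leave alone: black relay cube lying loose on the desk, 28 x 28 x 24 (not the one on the table); point at its centre, half-way up; z is up
- station: fixed soldering station, a black box on the desk, 138 x 150 and 131 tall; origin at the centre of its underside, front towards its -x
- carton: fixed white carton, 100 x 100, 94 tall; origin at the centre of its underside. It stands below a wall shelf, 0.22 m above the desk, that runs along the right side of the desk beyond the things to be handled
There are look-alikes about, which are no part of the job. What is shaped like the part that bears handle_mid but purple is not meant.

How it is judged:
On the way, in this order (a step that is already met when the one before it is completed fails the run):
1. the roll of tape lies flat on the desk, clear of the table, and the fingers have let it go (height (world z) of blue_tape_mid below 0.03 m and horizontal distance between blue_tape_mid and spindle_foot above 0.11 m and angle between blue_tape_mid's own z axis and vertical below 0.15 rad and contact force between the fingers and blue_tape below 0.2 N), for 0.2 s.
2. the handle is fully home on the spindle while the table is still in its first notch (z of handle_mid in the frame of spindle_foot between 0.027 and 0.034 m and horizontal distance between handle_mid and spindle_foot below 0.004 m and angle between handle_mid's own z axis and vertical below 0.1 rad and (angle between the x axis of handle_mid and the x axis of spindle_foot, either way round below 0.16 rad or angle between the x axis of handle_mid and the x axis of spindle_foot, either way round above 1.41 rad) and value of joint table below 0.3 rad), for 0.1 s.
3. the table is in the marked notch with the handle on the spindle (z of handle_mid in the frame of spindle_foot between 0.027 and 0.034 m and horizontal distance between handle_mid and spindle_foot below 0.004 m and angle between handle_mid's own z axis and vertical below 0.1 rad and (angle between the x axis of handle_mid and the x axis of spindle_foot, either way round below 0.16 rad or angle between the x axis of handle_mid and the x axis of spindle_foot, either way round above 1.41 rad) and value of joint table above 0.95 rad), for 0.2 s.
At the end, for the whole second after the job is handed in: The tape roll lies flat on the desk, its centre lower than 30 mm and more than 110 mm from the spindle's axis; the handle is fully home on the spindle (within 3 mm of full depth, upright); the table stands within 0.1 rad of the marked notch (beyond 0.95 rad); all at rest (all of step 3 and height (world z) of blue_tape_mid below 0.03 m and horizontal distance between blue_tape_mid and spindle_foot above 0.11 m and angle between blue_tape_mid's own z axis and vertical below 0.15 rad and velocity of joint table between -0.1 and 0.1 rad/s and linear speed of each of handle, blue_tape below 0.02 m/s); the robot touches nothing.
It fails at once if the table is turned out of its first notch (beyond 0.35 rad) without the handle on the spindle (value of joint table above 0.35 rad and (horizontal distance between handle_mid and spindle_foot above 0.012 m or z of handle_mid in the frame of spindle_foot above 0.058 m)).
It fails at once if the table itself is pushed by the fingers (more than 4 N) once the handle is on the spindle (contact force between the fingers and table above 4 N and horizontal distance between handle_mid and spindle_foot below 0.005 m and z of handle_mid in the frame of spindle_foot below 0.038 m).
It fails at once if a bystander (tub, bottle, spray can, solder reel, spare relay) is shifted more than 30 mm or knocked over (distance of any of yellow_tub_mid, brown_glass_bottle_mid, spray_can_mid, solder_reel_mid, spare_relay_mid from where it was at the start of the episode above 0.03 m or angle between any of yellow_tub_mid, brown_glass_bottle_mid, spray_can_mid, solder_reel_mid, spare_relay_mid's own z axis and vertical above 0.4 rad).
It also fails if it takes over 59 s, if anything falls off the work surface, if the arm or the gripper's body presses on something with over 40 N, if the wrist force passes 120 N, or if a joint passes its speed limit or range.

ROBOT

A 7-joint arm with a two-finger parallel gripper is mounted at the origin on the work surface; the furniture and walls round the work are solid. World frame = base frame: x ahead of the robot, y to its left, z up, the work surface at z = 0. Lengths are in m, angles in rad, forces in N, time in s.
With the tool pointing down it reaches from about 0.4 to 0.85 m from the base axis. Payload 4.5 kg.
Tool frame: the origin (TCP) lies at the very end of the fingers, on their centre line; the grasp point (between the pads) lies 19 mm behind it; z points along the fingers, y is the line along which they close (so a half turn about z gives the same grasp; the last joint's range is limited). The gripper opens to 88 mm and grips with 3 to 60 N. Pads are 18 mm wide; open, the fingers measure 123 mm over their backs; the gripper's body (75 mm by 187 mm) begins 45 mm behind the grasp point.
Start: joints at [1.335, 0.689, -0.195, 1.565, 0.157, 0.902, -0.215], TCP at [0.167, -0.602, 0.239] pointing down, gripper open.
Joint ranges: [-3.01, 3.01], [-0.46, 2.08], [-1.47, 1.51], [0.13, 2.56], [-1, 4.14], [0.04, 2.09], [-2.66, 2.66]. Speed limits (rad/s): [2.57, 2.57, 3.14, 3.14, 3.14, 3.14, 3.14].

INTERFACE

Orientations are given as a unit quaternion [x, y, z, w].
In Python, from plant import r gives the robot as it stands. The module is installed in compiled form; this text tells all that it offers.
- The arm moves only by the tool step_arm, never from a script. Its argument "increments" is a list of rows, each a list of 2 entries, a list of its own where there are three numbers: the shift along the world's x, y, z in cm, then the turn, a rotation vector about the world's x, y, z in degrees. A call has exactly 10 rows; each row shifts and turns the commanded pose from where the row before left it; what a row does not reach is not made up. A row lasts 1/10 s, in which the tool goes at most 50 mm and 8.59 degrees, less where a joint would pass 70% of its speed; a pose out of reach is approached as far as the arm can. A call is refused whole if a number of a shift passes 5 or a number of a turn 8.59, either way. A call with a gripper value outside its range is refused whole. "fingers" is the opening, from 0 (shut) to 1 (fully open), set as the call begins (left out, the last holds). The fingers move at their own pace and stop on an object; "grip_force" is the grip in N (left out, the last holds). Time passes only in rows, so rows that do not move let the fingers close, or fill a call up. It gives the time, the measured TCP pose, the force, the opening and the grip force at its end, in the units of the state.
- r.get_state(): the state, without advancing time (a new reading comes with each control period).
- r.snapshot(name): name is "side" or "top" or "wrist"; returns (picture, depth): 420x560x3 uint8, red, green, blue; 420x560 float32, m along the optical axis (not along the pixel's ray), 0 where there is no reading.
- r.calibration(name): a dict with "fov_y" (degrees; the focal length in pixels is half the picture's height over the tangent of half this angle, whatever the lens; pixels are square), "cx", "cy" (the principal point, pixels), "R" (3x3) and "t" (3): a world point X has camera coordinates R X + t. Camera axes: x right, y down, z forward; pixel columns grow to the right and rows downward; lengths in m; the calibration is good to about 2 mm. A picture is of the moment at which its call begins: read the wrist's pose just before it. calibration takes no time and is no camera call; for the wrist camera it gives the pose at the moment of the call.
- r.finish_job(): hands the job in; it is judged then, once.
The state is a dict: "clock": time; "q": joint angles; "qd": joint speeds; "joint_torque": joint torques, N m; "tool_pos": TCP position; "eef_rot": TCP orientation; "contact_force": force on the tool from outside, world axes, zero at the start; "moment": the same for the moment, N m; "opening": opening from 0.0 (shut) to 1.0 (fully open); "finger_force": force on a finger pad.
Only numpy, scipy, OpenCV 4.12 (cv2) and the standard library are available. Lean on these libraries where they do the work, as an engineer would, in place of code of your own. Each camera call takes 0.05 s, during which the arm holds its last target. There are 200 camera calls.

## Working session

There is one attempt and no reset: what is moved stays moved. The work goes in short steps, Python scripts to look and compute and a tool call to move; the robot and the scene stay as the last step left them, time stands still between calls to the robot, and variables do not carry over. Pictures are saved under pics/ and viewed, at most 10 in all, crops included, and the job is handed in when it is done.

Besides the shell and the picture viewer there is one more tool, called after "Call:" by a JSON object that holds its "name" and its "arguments", one argument or row to a line. step_arm: Moves the arm, as the interface text tells. Its arguments: {"type":"object","properties":{"increments":{"type":"array","items":{"type":"array"}},"fingers":{"type":"number"},"grip_force":{"type":"number"}},"required":["increments"]}

```bash
mkdir -p pics
cat > h.py <<'E'
import numpy as np, cv2
from plant import r
def snap(n,f=None):
    C=r.calibration(n); p,d=r.snapshot(n)
    np.savez(f'pics/{f or n}.npz',p=p,d=d,R=C['R'],t=C['t'],k=[210/np.tan(np.radians(C['fov_y'])/2),C['cx'],C['cy']])
    cv2.imwrite(f'pics/{f or n}.png',p[:,:,::-1]); return p,d
def cloud(f):
    z=np.load(f'pics/{f}.npz'); k=z['k']; d=z['d']; v,u=np.mgrid[:d.shape[0],:d.shape[1]]
    c=np.stack([(u-k[1])/k[0]*d,(v-k[2])/k[0]*d,d],-1)
    return z['p'],d,(c-z['t'])@z['R']
E
python3 - <<'E'
from h import *
snap('top');snap('side')
for n in('top','side'):
    C=r.calibration(n);print(n,C['fov_y'],-C['R'].T@C['t'],C['R'][2])
s=r.get_state();print(s['clock'],s['tool_pos'],s['eef_rot'],s['opening'])
a=cv2.imread('pics/top.png');b=cv2.imread('pics/side.png')
E
```

```text
top 42.44029575463566 [ 0.27054129 -0.08210402  1.6745587 ] [ 0.10795327  0.00286822 -0.99415183]
side 48.1379819318421 [-0.08717453  0.2507556   0.95439439] [ 0.47766902 -0.32402471 -0.8166029 ]
0.1 [ 0.16640665 -0.6018608   0.23799935] [ 9.90908984e-01  1.34531484e-01 -1.66146115e-04 -7.98822202e-04] 0.9969674362753379
```

View pics/top.png

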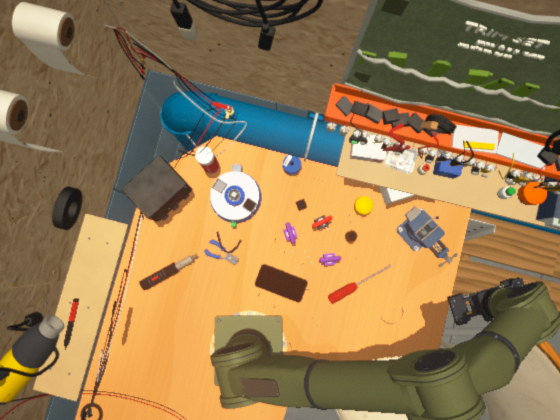

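View pics/side.png

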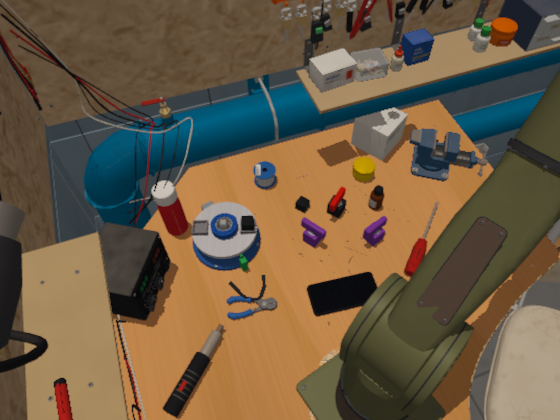

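Top view: the indexing table is at (234,196) with the tape on its spindle. Three T-handles are visible: red at (322,222), purple at (290,233) and purple at (329,259). The red one is the one meant. I'll confirm in enlarged crops.

Run:
```python
from h import *
p,d,X=cloud('top')
for n,(u,v) in dict(tab=(247,180),tape=(226,205),spin=(234,194),red=(322,222),green=(234,224),grey=(237,167)).items(): print(n,X[v,u].round(3))
a=cv2.resize(p[155:255,190:360,::-1],None,fx=4.7,fy=4.7,interpolation=cv2.INTER_CUBIC)
cv2.imwrite('pics/c1.png',a)
P,D,Y=cloud('side')
b=cv2.resize(P[170:290,170:390,::-1],None,fx=3.6,fy=3.6,interpolation=cv2.INTER_CUBIC);cv2.imwrite('pics/c2.png',b)
hsv=cv2.cvtColor(p,cv2.COLOR_RGB2HSV)
# red handle
for nm,XX,pp in(('top',X,p),('side',Y,P)):
    h=cv2.cvtColor(pp,cv2.COLOR_RGB2HSV).astype(int)
    m=((h[...,0]<8)|(h[...,0]>172))&(h[...,1]>150)&(h[...,2]>90)&(XX[...,2]>.04)&(XX[...,2]<.075)&(XX[...,0]>.3)&(XX[...,0]<.8)&(abs(XX[...,1]+.15)<.35)
    q=XX[m];print(nm,len(q),np.median(q,0),q.min(0),q.max(0))
    # table top disc
    m=(abs(XX[...,2]-.055)<.004)&(XX[...,0]>.4)&(XX[...,0]<.75)&(XX[...,1]>-.06)&(XX[...,1]<.2)
    q=XX[m];c,rad=cv2.minEnclosingCircle(q[:,:2].astype(np.float32));print(c,rad,len(q),q[:,2].mean())
    m=(abs(XX[...,2]-.074)<.003)&(XX[...,0]>.4)&(XX[...,0]<.75)&(XX[...,1]>-.06)&(XX[...,1]<.2)&(h[...,0]>95)&(h[...,0]<125)&(h[...,1]>120)
    q=XX[m];c,rad=cv2.minEnclosingCircle(q[:,:2].astype(np.float32));print('tape',c,rad,len(q))
```

```text
tab [0.507 0.002 0.057]
tape [0.432 0.065 0.051]
spin [0.462 0.039 0.079]
red [ 0.378 -0.222  0.062]
green [0.375 0.042 0.04 ]
grey [0.551 0.034 0.033]
top 122 [ 0.38406523 -0.21039876  0.06012319] [ 0.36338974 -0.24981952  0.04025124] [0.56549726 0.1303802  0.07460648]
(0.5298528075218201, 0.09791611135005951) 0.16217459738254547 996 0.054966794206384915
tape (0.5463308095932007, 0.11368244886398315) 0.1386052519083023 69
side 320 [0.53926713 0.10184877 0.0598269 ] [ 0.3638795  -0.25244693  0.04024608] [0.56570796 0.14282504 0.07445152]
(0.5341693758964539, 0.08703354746103287) 0.15943865478038788 1863 0.054738351621175275
tape (0.5481809973716736, 0.11016662418842316) 0.14100712537765503 271
```

View pics/c1.png

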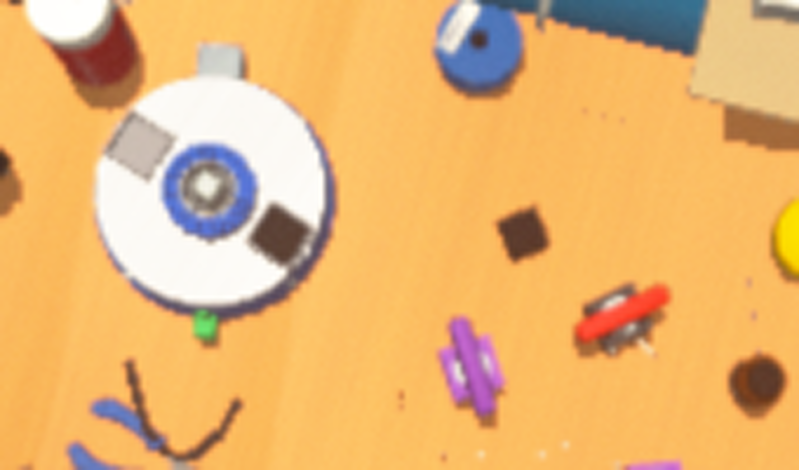

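View pics/c2.png

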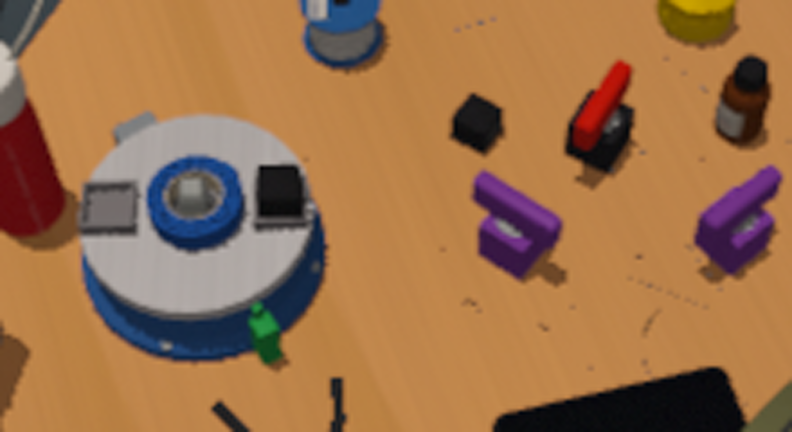

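Crop c1 shows the red bar on a black hub at (622,313), and both look-alikes are purple, so the red one is the handle. The relay nest is at (280,235), the empty nest at (140,145) and the spindle at (207,187). Next I'll compute precise positions.

Run:
```python
from h import *
from scipy.optimize import least_squares
for n in('top','side'):
    p,d,X=cloud(n); h=cv2.cvtColor(p,cv2.COLOR_RGB2HSV).astype(int)
    R=np.hypot(X[...,0]-.462,X[...,1]-.037)
    m=(abs(X[...,2]-.055)<.005)&(R<.085)
    q=X[m]; hull=cv2.convexHull(q[:,:2].astype(np.float32))[:,0]
    f=least_squares(lambda a:np.hypot(*(hull-a[:2]).T)-a[2],[.46,.04,.074],loss='soft_l1',f_scale=.001).x
    print(n,'table',f.round(4),len(hull))
    for nm,z,r1 in(('relay',.085,.085),('spin',.081,.02)):
        q=X[(abs(X[...,2]-z)<.005)&(R<r1)&((R>.03) if nm=='relay' else True)];
        if len(q): print(nm,np.median(q,0).round(4),len(q), cv2.minAreaRect(q[:,:2].astype(np.float32)*1000) if len(q)>3 else '')
    q=X[(abs(X[...,2]-.074)<.005)&(R<.04)&(R>.012)];print('tape',(q.min(0)+q.max(0))[:2]/2,np.ptp(q,0))
    m=((h[...,0]<8)|(h[...,0]>172))&(h[...,1]>140)&(abs(X[...,2]-.062)<.006)&(abs(X[...,0]-.385)<.06)&(abs(X[...,1]+.21)<.06)
    q=X[m];print('red',len(q),np.median(q,0),cv2.minAreaRect(q[:,:2].astype(np.float32)*1000))
p,d,X=cloud('top')
lab=(X[...,2]>.012)&(X[...,2]<.2)&(X[...,0]>.28)&(X[...,0]<.66)&(X[...,1]>-.42)&(X[...,1]<.3)
N,L,S,C=cv2.connectedComponentsWithStats(lab.astype(np.uint8))
for i in range(1,N):
    if S[i,4]>15:
        q=X[L==i];print(C[i].round(),q.min(0).round(3),q.max(0).round(3))
```

```text
top table [0.4619 0.0399 0.0731] 34
relay [ 0.4338 -0.0055  0.0847] 71 ((432.4231872558594, -5.808540344238281), (27.039249420166016, 25.639877319335938), 56.97827911376953)
spin [0.4618 0.0392 0.0794] 26 ((461.09478759765625, 37.18234634399414), (33.823822021484375, 14.811418533325195), 45.52158737182617)
tape [0.45960547 0.03530423] [0.05996165 0.06876394 0.00987656]
red 78 [ 0.37960433 -0.22096314  0.06080545] ((380.6814880371094, -221.74740600585938), (13.364663124084473, 60.372554779052734), 25.89325714111328)
side table [0.4635 0.0387 0.0739] 34
relay [ 0.4322 -0.006   0.084 ] 129 ((432.95556640625, -6.054342269897461), (24.81085968017578, 26.839744567871094), 56.21726608276367)
spin [0.4625 0.0388 0.0792] 39 ((459.2724304199219, 34.2193489074707), (29.21490478515625, 14.221268653869629), 47.71653366088867)
tape [0.46242859 0.03767532] [0.06263935 0.06042317 0.00932764]
red 127 [ 0.380777   -0.22239819  0.06081336] ((382.2435302734375, -224.24185180664062), (14.60171127319336, 63.99946212768555), 24.372539520263672)
[204. 167.] [ 0.387 -0.26   0.013] [0.66 0.3  0.2 ]
[321. 122.] [ 0.643 -0.23   0.175] [ 0.66  -0.201  0.198]
[340. 126.] [ 0.63  -0.289  0.115] [ 0.66  -0.254  0.2  ]
[235. 195.] [ 0.369 -0.039  0.012] [0.56  0.118 0.092]
[385. 192.] [ 0.447 -0.42   0.013] [ 0.492 -0.407  0.102]
[364. 205.] [ 0.404 -0.382  0.014] [ 0.46  -0.326  0.044]
[301. 203.] [ 0.424 -0.178  0.012] [ 0.452 -0.147  0.033]
[322. 222.] [ 0.36  -0.253  0.014] [ 0.401 -0.193  0.068]
[290. 232.] [ 0.319 -0.149  0.03 ] [ 0.379 -0.106  0.072]
[220. 241.] [0.297 0.071 0.012] [0.355 0.099 0.035]
[351. 235.] [ 0.322 -0.329  0.012] [ 0.355 -0.295  0.075]
[210. 254.] [0.282 0.105 0.012] [0.294 0.129 0.019]
[329. 254.] [ 0.28 -0.26  0.02] [ 0.286 -0.227  0.04 ]
```

Call:
{"name": "step_arm", "arguments": {
  "increments": [
    [[2.2,3,0],[0,0,2.1]],
    [[2.2,3,0],[0,0,2.1]],
    [[2.2,3,0],[0,0,2.1]],
    [[2.2,3,0],[0,0,2.1]],
    [[2.2,3,0],[0,0,2.1]],
    [[2.2,3,0],[0,0,2.1]],
    [[2.2,3,0],[0,0,2.1]],
    [[2.2,3,0],[0,0,2.1]],
    [[2.2,3,0],[0,0,2.1]],
    [[2.2,3,0],[0,0,2.1]]
  ],
  "fingers": 1
}}

```text
clock: 1.1
tool_pos: [0.3871, -0.301, 0.2386]
eef_rot: [0.95, 0.313, -0.0, -0.0]
contact_force: [1.2, 0.1, -0.6]
opening: 0.997
finger_force: 0.0
```

Call:
{"name": "step_arm", "arguments": {
  "increments": [
    [[0.8,3.4,0],[0,0,2]],
    [[0.8,3.4,0],[0,0,2]],
    [[0.8,3.4,0],[0,0,2]],
    [[0.8,3.4,0],[0,0,2]],
    [[0.8,3.4,-0.8],[0,0,2]],
    [[0.8,3.4,-0.8],[0,0,2]],
    [[0.8,3.4,-0.8],[0,0,2]],
    [[0.8,3.4,-0.8],[0,0,2]],
    [[0.8,3.4,-0.8],[0,0,2]],
    [[0.4,3.4,0],[0,0,2]]
  ]
}}

```text
clock: 2.1
tool_pos: [0.4625, 0.039, 0.1977]
eef_rot: [0.881, 0.474, -0.001, -0.0]
contact_force: [-0.6, -0.6, -0.6]
opening: 0.999
finger_force: 0.0
```

Run:
```python
from h import *
snap('wrist','w1')
p,d,X=cloud('w1')
R=np.hypot(X[...,0]-.4627,X[...,1]-.0393)
for nm,m in(('relay',(abs(X[...,2]-.085)<.005)&(R>.035)&(R<.08)),('spin',(X[...,2]>.079)&(X[...,2]<.09)&(R<.02)),('tape',(abs(X[...,2]-.074)<.003)&(R<.045)&(R>.012))):
    q=X[m]
    if len(q)>5: print(nm,len(q),np.median(q,0).round(4),cv2.minAreaRect(q[:,:2].astype(np.float32)*1000))
```

```text
relay 922 [ 0.4353 -0.0031  0.0853] ((434.7613830566406, -4.180627822875977), (26.067371368408203, 26.079975128173828), 56.18540954589844)
spin 277 [0.4643 0.041  0.0814] ((464.0287170410156, 40.33672332763672), (14.548992156982422, 14.959553718566895), 55.498321533203125)
tape 2797 [0.4629 0.0402 0.0741] ((459.7511901855469, 35.402137756347656), (71.30104064941406, 59.50870132446289), 57.44873809814453)
```

View pics/w1.png

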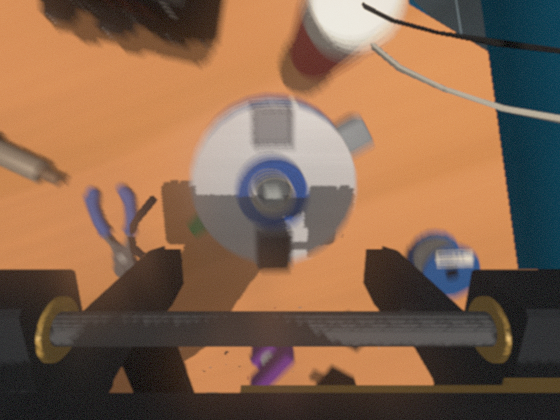

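The wrist view shows the tape at (272,192), on the line midway between the fingers. I'll descend and grip.

Call:
{"name": "step_arm", "arguments": {
  "increments": [
    [[0.1,0.1,-2],[0,0,0]],
    [[0,0,-2],[0,0,0]],
    [[0,0,-2],[0,0,0]],
    [[0,0,-2],[0,0,0]],
    [[0,0,-2],[0,0,0]],
    [[0,0,-1.5],[0,0,0]],
    [[0,0,-1.2],[0,0,0]],
    [[0,0,-1],[0,0,0]],
    [[0,0,0],[0,0,0]],
    [[0,0,0],[0,0,0]]
  ]
}}

```text
clock: 3.15
tool_pos: [0.4636, 0.0385, 0.0618]
eef_rot: [0.881, 0.473, -0.0, 0.0]
contact_force: [0.0, 1.2, -0.1]
opening: 0.998
finger_force: 0.0
```

Call:
{"name": "step_arm", "arguments": {
  "increments": [
    [[0,0,0],[0,0,0]],
    [[0,0,0],[0,0,0]],
    [[0,0,0],[0,0,0]],
    [[0,0,0],[0,0,0]],
    [[0,0,0],[0,0,0]],
    [[0,0,0],[0,0,0]],
    [[0,0,0],[0,0,0]],
    [[0,0,0],[0,0,0]],
    [[0,0,0],[0,0,0]],
    [[0,0,0],[0,0,0]]
  ],
  "fingers": 0.4,
  "grip_force": 12
}}

```text
clock: 4.15
tool_pos: [0.4638, 0.0386, 0.062]
eef_rot: [0.881, 0.473, 0.0, 0.0]
contact_force: [0.2, -0.3, 5.3]
opening: 0.668
finger_force: 12.0
```

Call:
{"name": "step_arm", "arguments": {
  "increments": [
    [[0,0,0.8],[0,0,0]],
    [[0,0,1],[0,0,0]],
    [[0,0,1.2],[0,0,0]],
    [[0,0,1.5],[0,0,0]],
    [[0,0,1.5],[0,0,0]],
    [[0,0,1],[0,0,0]],
    [[-0.2,-1.8,0],[0,0,4.1]],
    [[-0.2,-1.8,0],[0,0,4.1]],
    [[-0.1,-1.8,0],[0,0,4.1]],
    [[-0.1,-1.8,0],[0,0,4.1]]
  ]
}}

```text
clock: 5.15
tool_pos: [0.4574, -0.0342, 0.1321]
eef_rot: [0.804, 0.595, -0.0, 0.0]
contact_force: [0.5, -1.1, 0.2]
opening: 0.67
finger_force: 12.0
```

Call:
{"name": "step_arm", "arguments": {
  "increments": [
    [[-0.1,-1.8,0],[0,0,4.1]],
    [[-0.1,-1.8,0],[0,0,4.1]],
    [[-0.1,-1.8,0],[0,0,4.1]],
    [[0,-0.3,0],[0,0,4.1]],
    [[0,0,-2],[0,0,0]],
    [[0,0,-2],[0,0,0]],
    [[0,0,-2],[0,0,0]],
    [[0,0,-2],[0,0,0]],
    [[0,0,0],[0,0,0]],
    [[0,0,0],[0,0,0]]
  ]
}}

```text
clock: 6.15
tool_pos: [0.4545, -0.0904, 0.052]
eef_rot: [0.712, 0.703, -0.0, -0.0]
contact_force: [-0.2, 0.6, -0.2]
opening: 0.669
finger_force: 12.0
```

Run:
```python
from h import *
snap('side','s2'); s=r.get_state(); print(s['tool_pos'],s['opening'],s['finger_force'],s['q'])
p=np.load('pics/s2.npz')['p'][150:300,180:400,::-1]
cv2.imwrite('pics/c3.png',cv2.resize(p,None,fx=3.6,fy=3.6,interpolation=cv2.INTER_CUBIC))
```

```text
[ 0.45486902 -0.09041773  0.05245246] 0.6674289883808535 11.993290510396264 [ 0.20268481  0.84443171 -0.17189154  2.17570437  0.79011547  0.18105536
 -0.70679496]
```

View pics/c3.png

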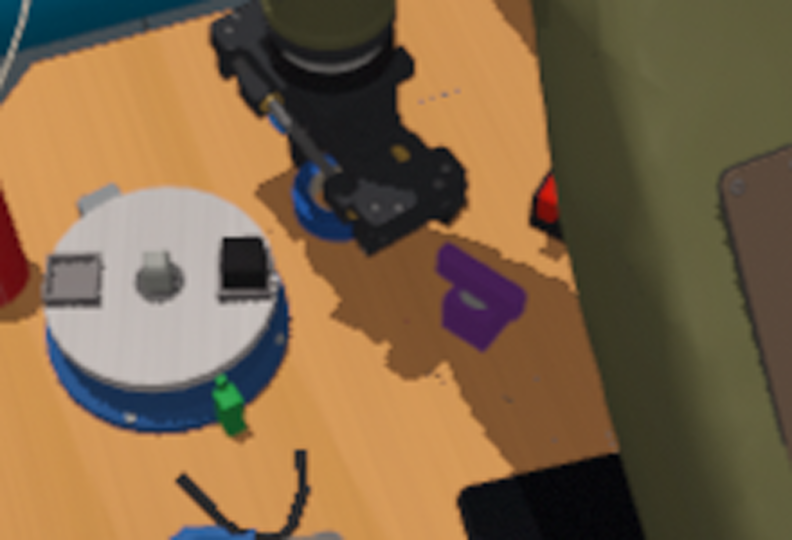

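The tape is in the gripper at (325,200) in c3, and the table has not moved, with the spindle clear at (158,268). Next I'll lower and release.

Call:
{"name": "step_arm", "arguments": {
  "increments": [
    [[0,0,-1.5],[0,0,0]],
    [[0,0,-1.2],[0,0,0]],
    [[0,0,-0.8],[0,0,0]],
    [[0,0,-0.5],[0,0,0]],
    [[0,0,-0.4],[0,0,0]],
    [[0,0,0],[0,0,0]],
    [[0,0,0],[0,0,0]],
    [[0,0,0],[0,0,0]],
    [[0,0,0],[0,0,0]],
    [[0,0,0],[0,0,0]]
  ]
}}

```text
clock: 7.2
tool_pos: [0.4547, -0.0904, 0.008]
eef_rot: [0.712, 0.702, 0.0, 0.0]
contact_force: [-0.1, 0.4, -0.9]
opening: 0.67
finger_force: 12.0
```

Call:
{"name": "step_arm", "arguments": {
  "increments": [
    [[0,0,0],[0,0,0]],
    [[0,0,0],[0,0,0]],
    [[0,0,0],[0,0,0]],
    [[0,0,0],[0,0,0]],
    [[0,0,0],[0,0,0]],
    [[0,0,1],[0,0,0]],
    [[0,0,2],[0,0,0]],
    [[0,0,3],[0,0,0]],
    [[0,0,3],[0,0,0]],
    [[0,0,3],[0,0,0]]
  ],
  "fingers": 0.85
}}

```text
clock: 8.2
tool_pos: [0.4541, -0.0906, 0.1289]
eef_rot: [0.712, 0.702, -0.0, -0.0]
contact_force: [-0.2, -0.5, -0.6]
opening: 0.853
finger_force: 0.0
```

Call:
{"name": "step_arm", "arguments": {
  "increments": [
    [[-1,-1.8,0.4],[0,0,3.5]],
    [[-1,-1.8,0.4],[0,0,3.5]],
    [[-1,-1.8,0.4],[0,0,3.5]],
    [[-1,-1.8,0.4],[0,0,3.5]],
    [[-1,-1.8,0.4],[0,0,3.5]],
    [[-1,-1.8,0.5],[0,0,3.5]],
    [[-1,-1.8,0.5],[0,0,2.5]],
    [[-0.3,-0.6,0],[0,0,2.3]],
    [[0,0,0],[0,0,0]],
    [[0,0,0],[0,0,0]]
  ]
}}

```text
clock: 9.2
tool_pos: [0.3817, -0.2222, 0.1577]
eef_rot: [0.537, 0.843, 0.0, -0.0]
contact_force: [0.8, 1.7, 0.2]
opening: 0.85
finger_force: 0.0
```

Run:
```python
from h import *
snap('wrist','w2'); s=r.get_state(); print(s['tool_pos'],s['eef_rot'])
p,d,X=cloud('w2'); h=cv2.cvtColor(p,cv2.COLOR_RGB2HSV).astype(int)
m=((h[...,0]<8)|(h[...,0]>172))&(h[...,1]>130)&(h[...,2]>60)&(abs(X[...,0]-.385)<.08)&(abs(X[...,1]+.21)<.08)
q=X[m];print(len(q))
q=q[abs(q[:,2]-.062)<.004];print(len(q),np.median(q,0),cv2.minAreaRect(q[:,:2].astype(np.float32)*1000))
snap('side','s3')
P,D,Y=cloud('s3');h=cv2.cvtColor(P,cv2.COLOR_RGB2HSV).astype(int)
m=(h[...,0]>95)&(h[...,0]<125)&(h[...,1]>110)&(abs(Y[...,0]-.455)<.05)&(abs(Y[...,1]+.09)<.045)&(Y[...,2]<.03)&(Y[...,2]>.015)
q=Y[m];print('tape',len(q),q.min(0),q.max(0))
```

```text
[ 0.38187896 -0.22182007  0.15774094] [5.36878017e-01 8.43659835e-01 2.77958752e-04 9.45190468e-06]
1408
1295 [ 0.38145616 -0.22004317  0.06225842] ((382.4212951660156, -222.73724365234375), (13.233699798583984, 61.96621322631836), 25.396663665771484)
tape 207 [ 0.42330477 -0.11723594  0.01505049] [ 0.48320567 -0.06122141  0.02240692]
```

View pics/w2.png

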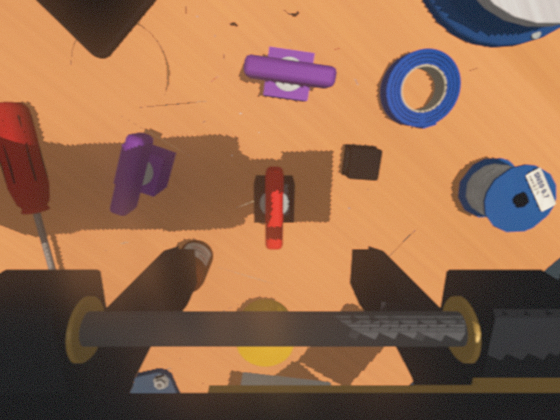

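The wrist view shows the red handle at (275,208) squarely between the fingers, and the tape lying flat on the desk at (422,88). Next I'll descend to the bar.

Call:
{"name": "step_arm", "arguments": {
  "increments": [
    [[0.05,-0.07,-2],[0,0,0.3]],
    [[0,0,-2],[0,0,0]],
    [[0,0,-2],[0,0,0]],
    [[0,0,-2],[0,0,0]],
    [[0,0,-1.8],[0,0,0]],
    [[0,0,-1.2],[0,0,0]],
    [[0,0,-0.7],[0,0,0]],
    [[0,0,0],[0,0,0]],
    [[0,0,0],[0,0,0]],
    [[0,0,0],[0,0,0]]
  ],
  "fingers": 0.6
}}

```text
clock: 10.3
tool_pos: [0.3826, -0.2229, 0.0412]
eef_rot: [0.535, 0.845, 0.0, 0.0]
contact_force: [1.1, 1.3, 0.5]
opening: 0.601
finger_force: 0.0
```

Call:
{"name": "step_arm", "arguments": {
  "increments": [
    [[0,0,0],[0,0,0]],
    [[0,0,0],[0,0,0]],
    [[0,0,0],[0,0,0]],
    [[0,0,0],[0,0,0]],
    [[0,0,0],[0,0,0]],
    [[0,0,0],[0,0,0]],
    [[0,0,0],[0,0,0]],
    [[0,0,0],[0,0,0]],
    [[0,0,0],[0,0,0]],
    [[0,0,0],[0,0,0]]
  ],
  "fingers": 0,
  "grip_force": 35
}}

```text
clock: 11.3
tool_pos: [0.3821, -0.2231, 0.0407]
eef_rot: [0.535, 0.845, 0.0, -0.0]
contact_force: [0.7, 1.0, -0.7]
opening: 0.153
finger_force: 34.9
```

Call:
{"name": "step_arm", "arguments": {
  "increments": [
    [[0,0,2.5],[0,0,0]],
    [[0,0,3],[0,0,0]],
    [[0,0,3],[0,0,0]],
    [[0,0,2.5],[0,0,0]],
    [[0.5,2,1],[0,0,2]],
    [[0.5,2,0],[0,0,2]],
    [[0.5,2,0],[0,0,2]],
    [[0.5,2,0],[0,0,2]],
    [[0.5,2,0],[0,0,2]],
    [[0.5,2,0],[0,0,2]]
  ]
}}

```text
clock: 12.3
tool_pos: [0.4117, -0.1011, 0.1603]
eef_rot: [0.442, 0.897, 0.0, -0.001]
contact_force: [0.4, -1.3, -0.7]
opening: 0.157
finger_force: 34.9
```

Call:
{"name": "step_arm", "arguments": {
  "increments": [
    [[0.7,2,0],[0,0,3]],
    [[0.7,2,0],[0,0,3]],
    [[0.7,2,0],[0,0,3]],
    [[0.7,2,0],[0,0,3]],
    [[0.7,2,0],[0,0,3]],
    [[0.7,2,0],[0,0,2]],
    [[0.5,1.3,0],[0,0,2]],
    [[0.4,1,0],[0,0,0]],
    [[0,0,0],[0,0,0]],
    [[0,0,0],[0,0,0]]
  ]
}}

```text
clock: 13.3
tool_pos: [0.4626, 0.0392, 0.1604]
eef_rot: [0.29, 0.957, -0.001, -0.0]
contact_force: [1.4, -0.1, -1.7]
opening: 0.156
finger_force: 34.9
```

Run:
```python
from h import *
snap('side','s4');snap('wrist','w4');s=r.get_state(); print(s['tool_pos'],s['eef_rot'],s['q'])
for n in('s4','w4'):
    p,d,X=cloud(n); h=cv2.cvtColor(p,cv2.COLOR_RGB2HSV).astype(int)
    R=np.hypot(X[...,0]-.463,X[...,1]-.04)
    m=((h[...,0]<8)|(h[...,0]>172))&(h[...,1]>130)&(R<.06)&(X[...,2]>.13)
    q=X[m]
    if len(q):
        print(n,'red',len(q),q.min(0),q.max(0)); t=q[q[:,2]>q[:,2].max()-.006]; print(cv2.minAreaRect(t[:,:2].astype(np.float32)*1000))
    for nm,mm in(('relay',(abs(X[...,2]-.085)<.004)&(R>.035)&(R<.08)),('spin',(X[...,2]>.076)&(X[...,2]<.088)&(R<.02))):
        q=X[mm]
        if len(q)>5: print(nm,len(q),np.median(q,0).round(4),cv2.minAreaRect(q[:,:2].astype(np.float32)*1000))
a=np.load('pics/s4.npz')['p'][120:280,150:310,::-1]
b=np.load('pics/w4.npz')['p'][:,:,::-1]
cv2.imwrite('pics/c4.png',np.hstack([cv2.resize(a,(400,400),interpolation=cv2.INTER_CUBIC),cv2.resize(b,(400,400))]))
```

```text
[0.46257793 0.03864096 0.16052162] [ 2.90073199e-01  9.57004145e-01 -7.39928942e-04 -2.41310260e-04] [ 0.31837803  0.73731623 -0.82484657  2.09608825  0.87549548  0.69977501
 -0.11767278]
s4 red 195 [0.4338603  0.02021469 0.13604015] [0.48882299 0.05942446 0.24450121]
((436.40338134765625, 40.279052734375), (0.0, 0.0), 0.0)
relay 122 [ 0.433  -0.0059  0.0844] ((432.9576721191406, -6.069019317626953), (24.58452033996582, 28.47016143798828), 56.769874572753906)
spin 41 [0.4628 0.0398 0.0798] ((463.05145263671875, 39.697479248046875), (13.8204984664917, 15.130456924438477), 60.1135368347168)
w4 red 3548 [0.41287851 0.01788579 0.16234058] [0.49109671 0.0899945  0.26321866]
((434.15423583984375, 38.83958053588867), (45.51150131225586, 3.0343873500823975), 57.34904098510742)
relay 1403 [ 0.4337 -0.0043  0.0853] ((433.853271484375, -5.318857192993164), (27.745935440063477, 26.89417266845703), 56.69139099121094)
spin 46 [0.4581 0.0444 0.0776] ((457.8211669921875, 43.84563064575195), (15.225886344909668, 1.8241629600524902), 53.56620788574219)
```

View pics/c4.png

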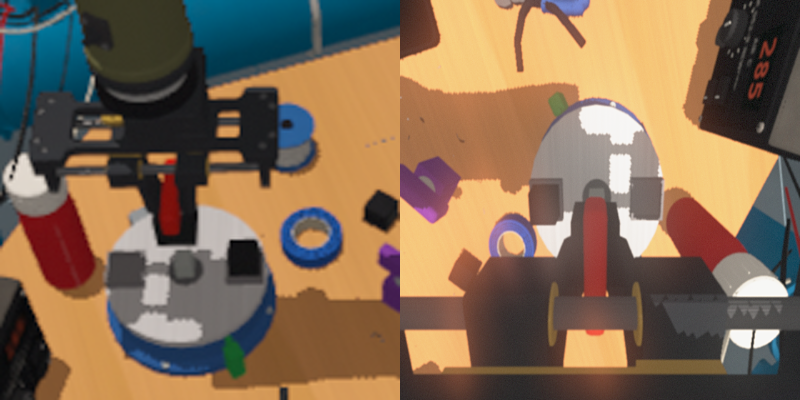

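Left half: the handle hangs upright above the spindle (about (185,240)). Right half: the bar is in line with the nest axis. I'll move down onto the spindle.

Call:
{"name": "step_arm", "arguments": {
  "increments": [
    [[0.07,0.1,-1],[0,0,0]],
    [[0,0,-1],[0,0,0]],
    [[0,0,-1],[0,0,0]],
    [[0,0,-0.6],[0,0,0]],
    [[0,0,-0.5],[0,0,0]],
    [[0,0,-0.5],[0,0,0]],
    [[0,0,0],[0,0,0]],
    [[0,0,0],[0,0,0]],
    [[0,0,0],[0,0,0]],
    [[0,0,0],[0,0,0]]
  ]
}}

```text
clock: 14.4
tool_pos: [0.4636, 0.0406, 0.1149]
eef_rot: [0.289, 0.957, -0.0, 0.0]
contact_force: [-0.4, -1.0, -2.8]
opening: 0.153
finger_force: 34.9
```

Call:
{"name": "step_arm", "arguments": {
  "increments": [
    [[0,0,-0.4],[0,0,0]],
    [[0,0,-0.4],[0,0,0]],
    [[0,0,-0.4],[0,0,0]],
    [[0,0,-0.3],[0,0,0]],
    [[0,0,-0.2],[0,0,0]],
    [[0,0,-0.2],[0,0,0]],
    [[0,0,0],[0,0,0]],
    [[0,0,0],[0,0,0]],
    [[0,0,0],[0,0,0]],
    [[0,0,0],[0,0,0]]
  ]
}}

```text
clock: 15.4
tool_pos: [0.4636, 0.0407, 0.0957]
eef_rot: [0.289, 0.957, -0.0, -0.0]
contact_force: [-1.9, -2.4, 0.1]
opening: 0.159
finger_force: 35.0
```

Call:
{"name": "step_arm", "arguments": {
  "increments": [
    [[0,0,-0.1],[0,0,0]],
    [[0,0,0],[0,0,0]],
    [[0,0,0],[0,0,-2]],
    [[0,0,0],[0,0,-4]],
    [[0,0,0],[0,0,-4]],
    [[0,0,0],[0,0,-4]],
    [[0,0,0],[0,0,-4]],
    [[0,0,0],[0,0,-4]],
    [[0,0,0],[0,0,-4]],
    [[0,0,0],[0,0,-4]]
  ]
}}

```text
clock: 16.4
tool_pos: [0.4646, 0.0411, 0.0956]
eef_rot: [0.528, 0.849, 0.001, 0.001]
contact_force: [-1.8, -3.7, 8.6]
opening: 0.153
finger_force: 35.0
```

Call:
{"name": "step_arm", "arguments": {
  "increments": [
    [[0,0,0],[0,0,-4]],
    [[0,0,0],[0,0,-4]],
    [[0,0,0],[0,0,-4]],
    [[0,0,0],[0,0,-4]],
    [[0,0,0],[0,0,-4]],
    [[0,0,0],[0,0,-4]],
    [[0,0,0],[0,0,-4]],
    [[0,0,0],[0,0,-2]],
    [[0,0,0],[0,0,0]],
    [[0,0,0],[0,0,0]]
  ]
}}

```text
clock: 17.4
tool_pos: [0.4654, 0.0415, 0.0957]
eef_rot: [0.729, 0.684, 0.002, 0.001]
contact_force: [0.4, -3.2, 8.6]
opening: 0.157
finger_force: 35.0
```

Run:
```python
from h import *
snap('side','s5');s=r.get_state(); print(s['tool_pos'],s['eef_rot'],s['moment'],s['contact_force'])
a=np.load('pics/s5.npz')['p'][120:280,150:310,::-1]
cv2.imwrite('pics/c5.png',cv2.resize(a,(560,560),interpolation=cv2.INTER_CUBIC))
p,d,X=cloud('s5');R=np.hypot(X[...,0]-.463,X[...,1]-.04);dark=p.max(-1)<70
q=X[dark&(abs(X[...,2]-.085)<.004)&(R>.035)&(R<.08)];print(len(q),np.median(q,0))
```

```text
[0.46540644 0.04148605 0.09566751] [0.72905719 0.68445026 0.00160902 0.00093009] [-0.57789746  0.18919178  0.05635414] [-0.70022796 -2.29869082  8.57289039]
130 [0.40842769 0.04269305 0.08416148]
```

View pics/c5.png

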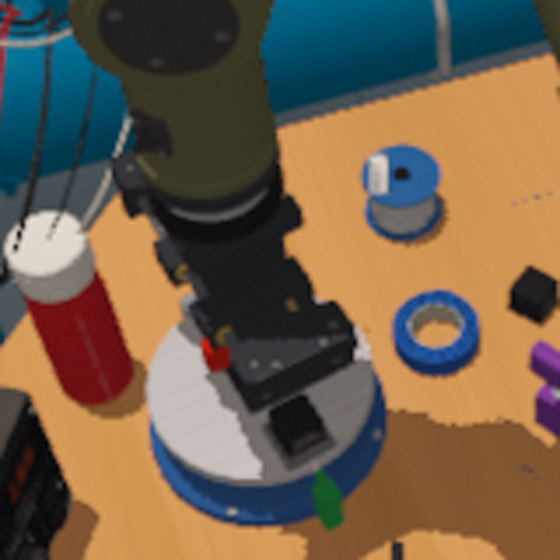

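The relay in c5 (298,428) now sits at the green block (327,500). Its measured direction gives about 59.5° of turn, so the table is in the notch. I'll release and retreat.

Call:
{"name": "step_arm", "arguments": {
  "increments": [
    [[0,0,0],[0,0,0]],
    [[0,0,0],[0,0,0]],
    [[0,0,0],[0,0,0]],
    [[0,0,0],[0,0,0]],
    [[0,0,0],[0,0,0]],
    [[0,0,0],[0,0,0]],
    [[0,0,1],[0,0,0]],
    [[0,0,2],[0,0,0]],
    [[0,0,2],[0,0,0]],
    [[0,0,3],[0,0,0]]
  ],
  "fingers": 0.45
}}

```text
clock: 18.45
tool_pos: [0.4629, 0.0407, 0.1755]
eef_rot: [0.729, 0.684, -0.001, -0.001]
contact_force: [0.4, -0.6, 0.6]
opening: 0.448
finger_force: 0.0
```

Call:
{"name": "step_arm", "arguments": {
  "increments": [
    [[0,0,2],[0,0,0]],
    [[0,-3,0],[0,0,0]],
    [[0,-3,0],[0,0,0]],
    [[0,-3,0],[0,0,0]],
    [[0,-3,0],[0,0,0]],
    [[0,-3,0],[0,0,0]],
    [[0,-3,0],[0,0,0]],
    [[0,-3,0],[0,0,0]],
    [[0,0,0],[0,0,0]],
    [[0,0,0],[0,0,0]]
  ]
}}

```text
clock: 19.45
tool_pos: [0.4636, -0.1693, 0.1952]
eef_rot: [0.73, 0.684, 0.0, -0.0]
contact_force: [1.1, 0.3, -0.1]
opening: 0.446
finger_force: 0.0
```

Run:
```python
from h import *
snap('side','s6');s=r.get_state(); print(s['clock'],s['tool_pos'],s['contact_force'])
p,d,X=cloud('s6'); h=cv2.cvtColor(p,cv2.COLOR_RGB2HSV).astype(int);R=np.hypot(X[...,0]-.463,X[...,1]-.04);dark=p.max(-1)<70
q=X[dark&(abs(X[...,2]-.085)<.004)&(R>.035)&(R<.08)];print(len(q),np.median(q,0))
m=((h[...,0]<8)|(h[...,0]>172))&(h[...,1]>130)&(R<.045)&(X[...,2]>.08)
q=X[m];print(len(q),q.min(0),q.max(0));q=q[q[:,2]>.112];print(np.median(q,0),cv2.minAreaRect(q[:,:2].astype(np.float32)*1000))
cv2.imwrite('pics/c6.png',cv2.resize(p[120:280,150:310,::-1],(560,560),interpolation=cv2.INTER_CUBIC))
```

```text
19.5 [ 0.46379805 -0.16827599  0.19523313] [0.21535284 0.24489524 0.00897677]
122 [0.40916279 0.04347621 0.0844189 ]
274 [0.45467806 0.00905623 0.09056339] [0.47417532 0.07115223 0.11929233]
[0.46299789 0.04191304 0.11554928] ((463.1685485839844, 40.07562255859375), (61.41910934448242, 16.6121826171875), 83.61090850830078)
```

View pics/c6.png

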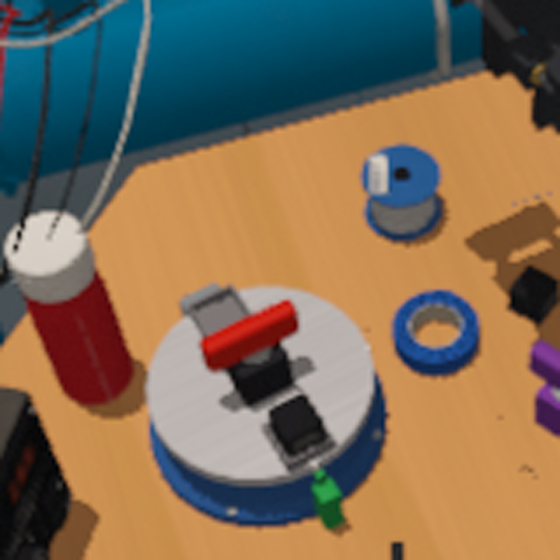

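The handle at (255,345) is seated, with the bar top at about 117 mm and its centre on the axis. The relay (298,428) is at the green mark and the tape lies flat at (435,332). I'll hand in the job.

```bash
python3 -c "
from plant import r
print(r.finish_job())"
```

```text
the job is handed in; nothing more can be done
None
```

I handed the job in at about 19.5 s of the 59 s allowed. The tape lies flat on the desk 13 cm from the spindle, the red handle is fully seated, and the table is in its next notch with the relay at the green mark; no verdict came back.

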